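# Find the handwheel that binds

## Robot

A 7-joint arm with a two-finger parallel gripper is mounted at the origin on a cart in front of the work surface, level with it; the furniture and walls round the work are solid. World frame = base frame: x ahead of the robot, y to its left, z up, the work surface at z = 0. Lengths are in mm, angles in rad, forces in N, time in s.
With the tool pointing down it reaches from about 425 to 950 mm from the base axis. Payload 4.7 kg.
Tool frame: the origin (TCP) lies midway between the tips of the shut fingers; the grasp point (between the pads) lies bot.grasp_offset behind it (bot.grasp_offset is the distance from the TCP to the grasp point, in mm); z points along the fingers, y is the direction in which the jaws open and shut (so a half turn about z gives the same grasp; the last joint's range is limited). The gripper opens to 85 mm and grips with 20 to 120 N. Pads are 22 mm wide; open, the fingers measure 114 mm over their backs; the gripper's body (76 mm by 85 mm) begins 54 mm behind the grasp point. The pads swing forward as they close: fully open they stand 13 mm farther back than shut.
Start: joints at [-1.247, 0.469, -0.049, 1.532, 0.024, 1.141, -0.082], TCP at [233.191, 633.459, 231.335] pointing down, gripper open.
Joint ranges: [-2.59, 2.59], [-0.33, 1.99], [-1.39, 1.29], [0.1, 2.45], [-1.04, 4.18], [0.21, 1.99], [-2.66, 2.66]. Speed limits (rad/s): [2.57, 2.57, 3.14, 3.14, 3.14, 3.14, 3.14].

## Interface

Orientations are given as a 3x3 rotation matrix whose columns are the frame's x, y, z axes.
In Python, from cell import bot, imaging gives the robot as it stands.
- The arm moves only by the tool drive_tool, never from a script. Its argument "rows" is a list that holds one entry, the list of rows, each a list of 7 numbers: the turn, a rotation vector about the tool's x, y, z in rad, then the shift along the tool's x, y, z in mm, then the opening, from 0 (shut) to 1 (fully open). In form: [[[ax, ay, az, x, y, z, fingers], ...]]. A call has 1 to 12 rows; each row shifts and turns the commanded pose from where the row before left it, along the tool's axes as they then stand; what a row does not reach is not made up. A row lasts 1/8 s, in which the tool goes at most 62.5 mm and 10.7 degrees, less where a joint would pass 70% of its speed; a pose out of reach is approached as far as the arm can. A call with a gripper value outside its range is refused whole. The fingers move at their own pace and stop on an object; "force" is the grip in N (left out, the last holds). Time passes only in rows, so rows that do not move let the fingers close. It gives the time, the measured TCP pose, the force and the opening at its end, in the units of the state.
- bot.get_obs(): the state, without advancing time (a new reading comes with each control period).
- imaging.read_camera(name): name is "scene" or "side" or "wrist"; returns a dict with "pixels" (400x640x3 uint8, red, green, blue), "fovy" (degrees; the focal length in pixels is half the picture's height over the tangent of half this angle, whatever the lens; pixels are square), "cx", "cy" (the principal point, pixels), "D" ([k1, k2, p1, p2, k3] as OpenCV has them; the pictures are not rectified), "eye" and "orientation" of the camera in the world. Camera axes: x right, y down, z forward; pixel columns grow to the right and rows downward; lengths in mm; the calibration is good to about 2 mm. A picture is of the moment at which its call begins. There is no depth.
- bot.finish_job(): hands the job in, once; it reports no verdict.
The state is a dict: "clock": time; "joint_positions": joint angles; "joint_velocities": joint speeds; "effort": joint torques, N m; "position": TCP position; "orientation": TCP orientation; "contact_force": force on the tool from outside, world axes, zero at the start; "ft_torque": the same for the moment, N m; "width": opening from 0.0 (shut) to 1.0 (fully open).
Only numpy, scipy, OpenCV 4.12 (cv2) and the standard library are available. Lean on these libraries where they do the work, as an engineer would, in place of code of your own. Each camera call takes 0.05 s, during which the arm holds its last target. There are 200 camera calls.

## Task

Three look-alike handwheel units stand on the bench. Give each wheel a spin of at least a quarter turn to find the one whose bearing binds: it stops dead when let go, while the others coast on. Only when all three have been tried, lift the binding unit and set it down upright inside the small square steel tray (do not drop it in), and leave the other two units standing where they are.

Things in the scene. Friction and masses are not known exactly. Their poses are not given: they have to be found in the camera images.
- post_a (a point): Unit A, one of three alike: loose round foot 72 mm dia.; flat dark three-spoke wheel 90 mm dia., its top 46 mm above the underside; a fixed upright post (18 mm dia., from the wheel up to 92 mm) on the axis, which does not turn. The point is on the post's axis 72 mm above the underside: grip the post here, fingertips no lower than 48 mm, to lift the unit (0.7 kg). z axis: up.
- handle_a (a point): Middle of the upright black stub handle on the wheel of unit A: 13 mm dia., 35 mm from the wheel's axis, from 46 to 76 mm above the unit's underside (the point is at 61 mm). It goes round with the wheel.
- wheel_a (a joint): Turn of unit A's wheel in rad, positive counter-clockwise from above, endless, starts near 0. Two of the three wheels run free: pushed to a few rad/s they coast a second or more. One binds: it takes about 1.3 N at the handle and stops dead when let go. Which one cannot be seen.
- post_b (a point): Unit B, one of three alike: loose round foot 72 mm dia.; flat dark three-spoke wheel 90 mm dia., its top 46 mm above the underside; a fixed upright post (18 mm dia., from the wheel up to 92 mm) on the axis, which does not turn. The point is on the post's axis 72 mm above the underside: grip the post here, fingertips no lower than 48 mm, to lift the unit (0.7 kg). z axis: up.
- handle_b (a point): Middle of the upright black stub handle on the wheel of unit B: 13 mm dia., 35 mm from the wheel's axis, from 46 to 76 mm above the unit's underside (the point is at 61 mm). It goes round with the wheel.
- wheel_b (a joint): Turn of unit B's wheel in rad, positive counter-clockwise from above, endless, starts near 0. Two of the three wheels run free: pushed to a few rad/s they coast a second or more. One binds: it takes about 1.3 N at the handle and stops dead when let go. Which one cannot be seen.
- post_c (a point): Unit C, one of three alike: loose round foot 72 mm dia.; flat dark three-spoke wheel 90 mm dia., its top 46 mm above the underside; a fixed upright post (18 mm dia., from the wheel up to 92 mm) on the axis, which does not turn. The point is on the post's axis 72 mm above the underside: grip the post here, fingertips no lower than 48 mm, to lift the unit (0.7 kg). z axis: up.
- handle_c (a point): Middle of the upright black stub handle on the wheel of unit C: 13 mm dia., 35 mm from the wheel's axis, from 46 to 76 mm above the unit's underside (the point is at 61 mm). It goes round with the wheel.
- wheel_c (a joint): Turn of unit C's wheel in rad, positive counter-clockwise from above, endless, starts near 0. Two of the three wheels run free: pushed to a few rad/s they coast a second or more. One binds: it takes about 1.3 N at the handle and stops dead when let go. Which one cannot be seen.
- tray_floor (a point): Middle of the inner floor (4 mm above the bench) of the reject tray: a low square bare-steel tray fixed to the bench, 128 x 128 mm outside, 20 mm high, walls 4 mm thick, open on top. x and y axes: along its sides. Keep clear of the fixed test jig left of the work (up to 0.25 m tall, right edge about y = -0.08) and of a shelf beam 0.47 m above the bench from x = 0.73 on.
Mind the look-alikes: they are no part of the job. What is shaped like the part that bears post_a but orange is not meant.

How it is judged:
By the outcome, as a careful person would: the job done as asked, in the order asked, and still so for the second after the job is handed in, with the robot touching nothing.
It also fails if it takes over 64 s, if anything falls off the work surface, if the arm or the gripper's body presses on something with over 40 N, if the wrist force passes 120 N, or if a joint passes its speed limit or range.

## Working session

There is one attempt and no reset: what is moved stays moved. The work goes in short steps, Python scripts to look and compute and a tool call to move; the robot and the scene stay as the last step left them, time stands still between calls to the robot, and variables do not carry over. Pictures are saved under pics/ and viewed, on a budget of 10 in all, crops included, one or two more only if the job needs it, and the job is handed in when it is done.

Besides the shell and the picture viewer there is one more tool, called after "Call:" as name(argument=value, ...), one argument or row to a line, values as JSON. drive_tool: Moves the arm, as the interface text tells. Its arguments: {"type":"object","properties":{"rows":{"type":"array"},"force":{"type":"number"}},"required":["rows"]}

```bash
ls; mkdir -p pics; cat > h.py <<'E'
import numpy as np, cv2
from cell import bot, imaging
def K(c):
    f=200/np.tan(np.radians(c["fovy"])/2)
    return np.array([[f,0,c["cx"]],[0,f,c["cy"]],[0,0,1.]])
def ray(c,uv,z):
    n=cv2.undistortPoints(np.array(uv,float).reshape(-1,1,2),K(c),np.array(c["D"],float)).reshape(-1,2)
    d=np.c_[n,np.ones(len(n))]@np.array(c["orientation"]).T
    e=np.array(c["eye"]); return e+d*((z-e[2])/d[:,2])[:,None]
def proj(c,P):
    R=np.array(c["orientation"]); e=np.array(c["eye"],float)
    p=(np.array(P,float).reshape(-1,3)-e)@R
    return cv2.projectPoints(p,np.zeros(3),np.zeros(3),K(c),np.array(c["D"],float))[0].reshape(-1,2)
def save(c,n): cv2.imwrite("pics/"+n,c["pixels"][:,:,::-1])
E
python3 - <<'E'
from h import *
for n in("scene","side"):
    c=imaging.read_camera(n); save(c,n+"1.png"); print(n,c["eye"],c["fovy"],np.round(c["orientation"],2).tolist())
o=bot.get_obs(); print(o["clock"],o["position"],np.round(o["orientation"],3).tolist(),bot.grasp_offset)
a=cv2.imread("pics/scene1.png");b=cv2.imread("pics/side1.png")
E
```

```text
pics
scene [ 286.18419977 -812.3641773   747.8647512 ] 57.33952315256387 [[0.93, -0.29, 0.24], [-0.38, -0.74, 0.55], [0.02, -0.6, -0.8]]
side [  361.24493841 -1047.19023672   502.96478846] 55.16739218415173 [[0.97, -0.13, 0.19], [-0.23, -0.51, 0.83], [-0.01, -0.85, -0.53]]
0.1 [233.02906784 632.94924948 230.35794212] [[-0.938, 0.345, -0.001], [0.345, 0.938, -0.002], [-0.0, -0.002, -1.0]] 18.700000000000003
```

View pics/scene1.png

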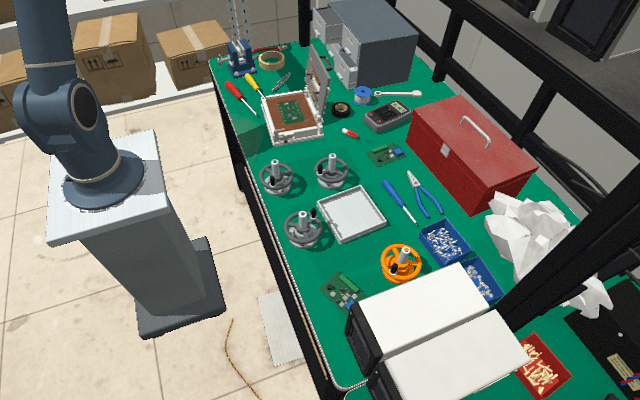

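View pics/side1.png

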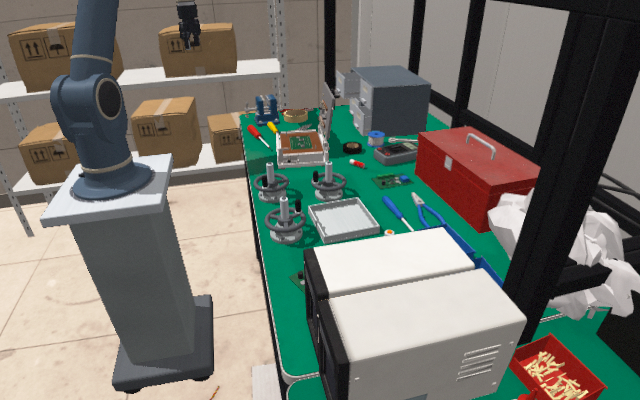

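Scene view: the three grey units are at (275,175), (332,170) and (303,228), with the tray at (351,214). The orange one at (401,262) is the look-alike and is excluded by its colour. Next I'll view enlarged crops from both cameras.

```bash
python3 - <<'E'
from h import *
a=cv2.imread("pics/scene1.png")[140:260,250:400];b=cv2.imread("pics/side1.png")[150:250,250:385]
a=cv2.resize(a,None,fx=5,fy=5,interpolation=2)[:, :]; b=cv2.resize(b,None,fx=5,fy=5,interpolation=2)
cv2.imwrite("pics/a.png",a);cv2.imwrite("pics/b.png",b)
E
```

```text
(no output)
```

View pics/a.png

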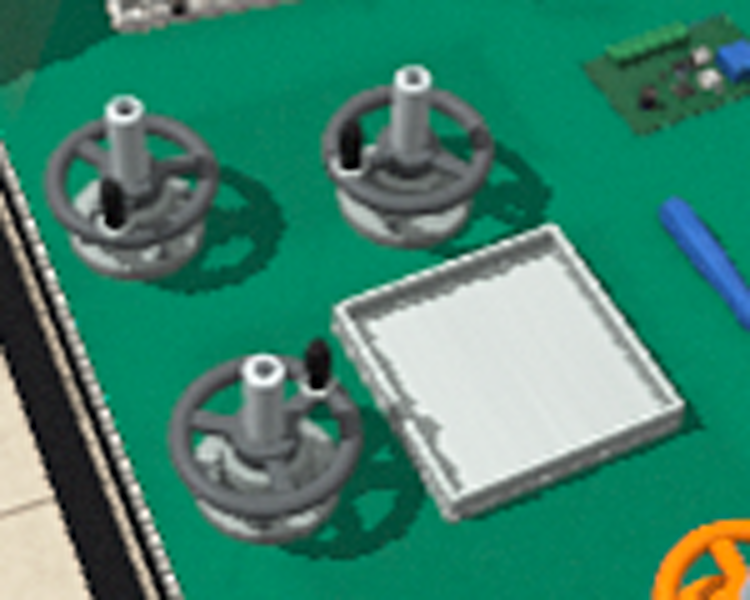

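View pics/b.png

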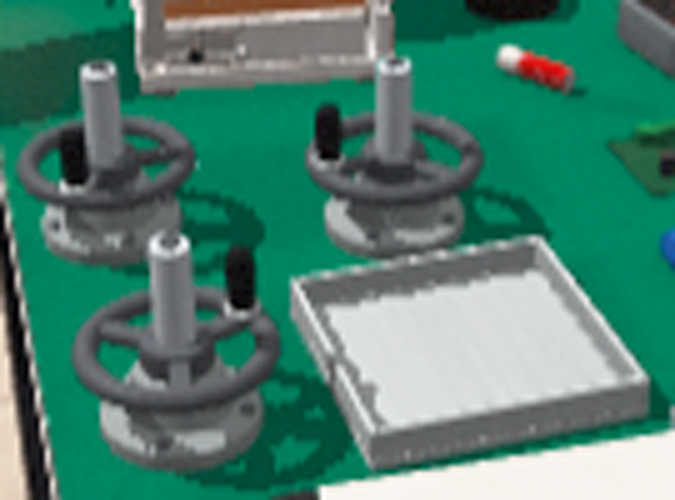

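```bash
python3 - <<'E'
from h import *
S=imaging.read_camera("scene");D=imaging.read_camera("side")
f=lambda l,o:(np.array(l,float)/5+o)
so,do=np.array([250,140])-.4,np.array([250,150])-.4
for c,o,p,h in((S,so,[(124,107),(413,77),(264,370)],[(112,180),(350,122),(318,342)]),(D,do,[(99,67),(395,64),(170,240)],[(74,130),(328,107),(239,252)])):
    P=ray(c,f(p,o),92);H=ray(c,f(h,o),76);d=(H-P)[:,:2]
    print(P[:,:2].round(1).tolist(),H[:,:2].round(1).tolist(),np.hypot(*d.T).round(1),np.degrees(np.arctan2(d[:,1],d[:,0])).round())
for c,o,t in((S,so,[(335,312),(553,228),(685,408),(450,513)]),(D,do,[(292,280),(541,238),(648,380),(375,437)])):
    T=ray(c,f(t,o),20)[:,:2];print(T.round(1).tolist(),T.mean(0).round(1))
E
```

```text
[[432.4, -197.6], [573.4, -230.0], [440.7, -371.3]] [[415.4, -227.1], [538.3, -233.4], [472.9, -354.8]] [34.1 35.2 36.2] [-120. -175.   27.]
[[432.2, -195.6], [573.1, -229.6], [441.0, -366.8]] [[415.0, -227.9], [537.9, -235.6], [471.2, -357.6]] [36.6 35.7 31.6] [-118. -170.   17.]
[[503.2, -302.5], [629.4, -292.8], [639.2, -418.2], [509.1, -430.2]] [ 570.2 -360.9]
[[505.2, -298.2], [630.7, -291.1], [638.3, -416.3], [513.5, -426.6]] [ 571.9 -358.1]
```

Both views agree on the unit axes: U1 (432,-197), U2 (573,-230), U3 (441,-369). The handle bearings are about -119°, -172° and 22°, and the tray is at about (571,-360). I'll rise and turn first.

Call:
drive_tool(
  rows=[
    [[0,0,0.17,0,0,-50,0],[0,0,0.17,0,0,-50,0],[0,0,0.17,0,0,0,0],[0,0,0.17,0,0,0,0],[0,0,0.172,0,0,0,0],[0,0,0,0,0,0,0]],
  ],
)

```text
clock: 0.95
position: [233.1, 633.4, 331.1]
orientation: [[-0.36, 0.933, 0.0], [0.933, 0.36, -0.0], [-0.001, -0.0, -1.0]]
contact_force: [0.6, -0.4, 0.8]
width: 0.002
```

```bash
cat >> h.py <<'E'
def plan(*W,step=55):
    "straight world waypoints (fixed orientation) -> tool-frame shift per row and row count"
    o=bot.get_obs(); R=np.array(o["orientation"]); p=np.array(o["position"])
    print("t",round(o["clock"],2),"p",p.round(1),"yaw_y",round(np.degrees(np.arctan2(R[1,1],R[0,1])),2),"tilt",R[:2,2].round(4),"F",np.round(o["contact_force"],1),"w",round(o["width"],2))
    for w in W:
        d=R.T@(np.array(w,float)-p); n=int(np.ceil(np.linalg.norm(d)/step)); print(w,"n",n,"each",(d/max(n,1)).round(1)); p=np.array(w,float)
E
python3 - <<'E'
from h import *
plan((450,250,330),(450,-100,330),(394,-245,200),(394,-245,54))
E
```

```text
t 0.95 p [233.1 633.4 331.1] yaw_y 21.09 tilt [ 0.0001 -0.0005] F [ 0.6 -0.4  0.8] w 0.0
(450, 250, 330) n 9 each [-48.4   7.2   0.1]
(450, -100, 330) n 7 each [-46.7 -18.    0. ]
(394, -245, 200) n 4 each [-28.8 -26.1  32.5]
(394, -245, 54) n 3 each [ 0.   0.  48.7]
```

Call:
drive_tool(
  rows=[
    [[0,0,0,-48.4,7.2,0,0],[0,0,0,-48.4,7.2,0,0],[0,0,0,-48.4,7.2,0,0],[0,0,0,-48.4,7.2,0,0],[0,0,0,-48.4,7.2,0,0],[0,0,0,-48.4,7.2,0,0],[0,0,0,-48.4,7.2,0,0],[0,0,0,-48.4,7.2,0,0],[0,0,0,-48.4,7.2,0,0]],
  ],
)

```text
clock: 2.08
position: [450.1, 248.4, 331.5]
orientation: [[-0.361, 0.933, 0.0], [0.933, 0.361, 0.0], [0.0, 0.0, -1.0]]
contact_force: [-0.3, -0.1, 0.1]
width: 0.001
```

Call:
drive_tool(
  rows=[
    [[0,0,0,-46.7,-18,0,0],[0,0,0,-46.7,-18,0,0],[0,0,0,-46.7,-18,0,0],[0,0,0,-46.7,-18,0,0],[0,0,0,-46.7,-18,0,0],[0,0,0,-46.7,-18,0,0],[0,0,0,-46.7,-18,0,0],[0,0,0,0,0,0,0]],
  ],
)

```text
clock: 3.08
position: [448.2, -104.7, 331.7]
orientation: [[-0.353, 0.936, 0.001], [0.936, 0.353, -0.001], [-0.001, 0.001, -1.0]]
contact_force: [0.7, 0.5, -0.4]
width: -0.002
```

Call:
drive_tool(
  rows=[
    [[0,0,0,-28.8,-26.1,32.5,0],[0,0,0,-28.8,-26.1,32.5,0],[0,0,0,-28.8,-26.1,32.5,0],[0,0,0,-28.8,-26.1,32.5,0],[0,0,0,0,0,0,0]],
  ],
)

```text
clock: 3.7
position: [390.1, -246.2, 199.3]
orientation: [[-0.355, 0.935, -0.005], [0.935, 0.355, 0.001], [0.002, -0.005, -1.0]]
contact_force: [0.4, 1.4, -0.3]
width: -0.002
```

```bash
python3 - <<'E'
from h import *
c=imaging.read_camera("wrist"); save(c,"w1.png")
C=np.array([432.3,-196.6,0]);print(proj(c,[C+[0,0,92],[415,-227.5,76],[415,-227.5,54],(394,-245,54)]).round(), c["eye"])
a=np.radians(21.1);et=np.array([np.cos(a),np.sin(a),0]);er=np.array([np.sin(a),-np.cos(a),0])
plan(tuple((C+31*er-53*et+[0,0,54]).round(1)))
E
```

```text
[[385. 166.]
 [352. 187.]
 [350. 182.]
 [325. 190.]] [ 364.61299217 -177.93732374  341.67424706]
t 3.75 p [ 392.  -245.2  200.5] yaw_y 20.97 tilt [-0.0024  0.0006] F [ 0.3 -0.   0.4] w 0.0
(np.float64(394.0), np.float64(-244.6), np.float64(54.0)) n 3 each [-0.1  0.8 48.8]
```

View pics/w1.png

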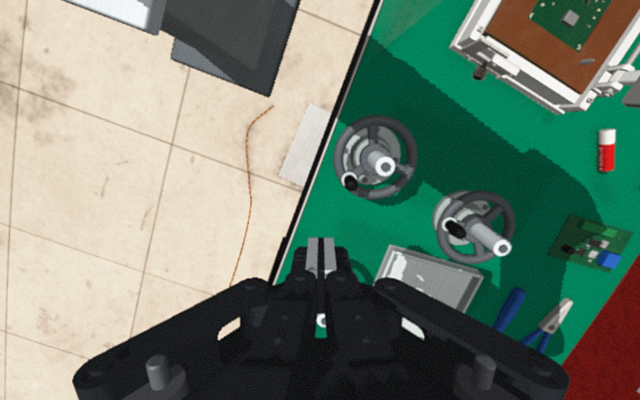

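The wrist view matches the estimate: U1's post is at (384,165) and its handle at (349,183), as predicted. Next I descend and push.

Call:
drive_tool(
  rows=[
    [[0,0,0,0,0.8,48.8,0],[0,0,0,0,0.8,48.8,0],[0,0,0,0,0.8,48.8,0],[0,0,0,0,0,0,0]],
  ],
)

```text
clock: 4.25
position: [394.3, -241.9, 53.0]
orientation: [[-0.361, 0.932, -0.005], [0.932, 0.361, 0.003], [0.005, -0.004, -1.0]]
contact_force: [-0.2, 0.1, 1.1]
width: 0.002
```

Call:
drive_tool(
  rows=[
    [[0,0,0,0,4,0,0],[0,0,0,0,6,0,0],[0,0,0,0,10,0,0],[0,0,0,0,13,0,0],[0,0,0,0,15,0,0],[0,0,0,0,15,0,0],[0,0,0,0,0,-60,0],[0,0,0,0,-40,-60,0]],
  ],
)

```text
clock: 5.25
position: [423.5, -231.6, 167.6]
orientation: [[-0.364, 0.931, -0.003], [0.931, 0.364, 0.001], [0.002, -0.002, -1.0]]
contact_force: [0.3, 0.6, 1.4]
width: -0.001
```

```bash
cat >> h.py <<'E'
def handle(c,C,tag=None,win=70):
    "black blob near the unit, cast to z=76, polar about C; shows nothing"
    g=c["pixels"].max(2)
    P=[]
    yy,xx=np.mgrid[0:400,0:640]
    for z in (70,):
        X=ray(c,np.c_[xx.ravel(),yy.ravel()],z)[:,:2]-C[:2]
        r=np.hypot(*X.T).reshape(400,640)
    m=((g<45)&(r>20)&(r<50)).astype(np.uint8)
    n,l,s,ce=cv2.connectedComponentsWithStats(m)
    out=[]
    for i in range(1,n):
        if s[i,4]>12:
            h=ray(c,[ce[i]],66)[0,:2]-C[:2]; out.append((int(s[i,4]),ce[i].round().tolist(),round(float(np.hypot(*h)),1),round(float(np.degrees(np.arctan2(h[1],h[0]))),1)))
    return sorted(out)[::-1][:3]
def watch(C,tag):
    for i in range(4):
        c=imaging.read_camera("wrist"); save(c,f"{tag}_w{i}.png"); print(round(bot.get_obs()["clock"],2),handle(c,C))
    for n in("scene","side"):
        c=imaging.read_camera(n); save(c,f"{tag}_{n}.png"); print(n,handle(c,C))
E
python3 - <<'E'
from h import *
C=np.array([432.3,-196.6,0]); watch(C,"u1"); plan()
E
```

```text
5.3 [(173, [393.0, 165.0], 41.4, 26.6)]
5.35 [(192, [400.0, 153.0], 44.8, 33.6), (51, [391.0, 128.0], 46.6, 62.5)]
5.4 [(178, [398.0, 147.0], 45.7, 41.4), (31, [389.0, 126.0], 47.8, 64.9)]
5.45 [(156, [396.0, 144.0], 46.5, 47.4), (16, [388.0, 127.0], 48.4, 66.2)]
scene [(27, [282.0, 157.0], 42.6, 45.5)]
side [(34, [279.0, 166.0], 39.5, 47.9)]
t 5.55 p [ 421.4 -232.3  165.7] yaw_y 21.11 tilt [-0.0027  0.0021] F [ 0.2  1.2 -0.2] w 0.0
```

Call:
drive_tool(
  rows=[
    [[0,0,0,0,-40,-30,0],[0,0,0,0,-20,0,0],[0,0,0,0,0,0,0],[0,0,0,0,0,0,0]],
  ],
)

```text
clock: 6.05
position: [366.0, -254.8, 196.0]
orientation: [[-0.359, 0.933, -0.001], [0.933, 0.359, 0.0], [0.001, -0.001, -1.0]]
contact_force: [1.0, 0.5, 0.5]
width: 0.0
```

```bash
python3 - <<'E'
from h import *
C=np.array([432.3,-196.6,0]); watch(C,"u1b"); plan()
w=[cv2.imread(f"pics/{n}")[70:270,280:480] for n in("u1_w3.png","u1b_w0.png","u1b_w3.png")]
s=[cv2.resize(cv2.imread(f"pics/{n}")[130:240,240:340],(200,220),interpolation=2) for n in("scene1.png","u1_scene.png","u1b_scene.png")]
cv2.imwrite("pics/m1.png",np.vstack([np.hstack(w),np.hstack(s)]))
E
```

```text
6.1 [(122, [412.0, 112.0], 47.1, 109.3), (110, [441.0, 133.0], 41.8, 64.4), (26, [398.0, 138.0], 26.2, 133.7)]
6.15 [(140, [409.0, 113.0], 46.6, 112.8), (109, [440.0, 130.0], 43.0, 68.2), (38, [435.0, 163.0], 28.4, 20.5)]
6.2 [(153, [405.0, 113.0], 46.0, 116.9), (100, [439.0, 128.0], 43.3, 70.6), (46, [437.0, 161.0], 29.7, 24.4)]
6.25 [(171, [402.0, 114.0], 45.4, 120.5), (87, [440.0, 127.0], 43.9, 70.1), (41, [439.0, 157.0], 32.0, 29.9)]
scene [(33, [262.0, 162.0], 40.2, 129.5)]
side [(37, [259.0, 170.0], 36.1, 138.2)]
t 6.35 p [ 365.7 -255.6  196.6] yaw_y 21.01 tilt [-0.0006 -0.0002] F [ 0.2 -1.   0.3] w 0.0
```

View pics/m1.png

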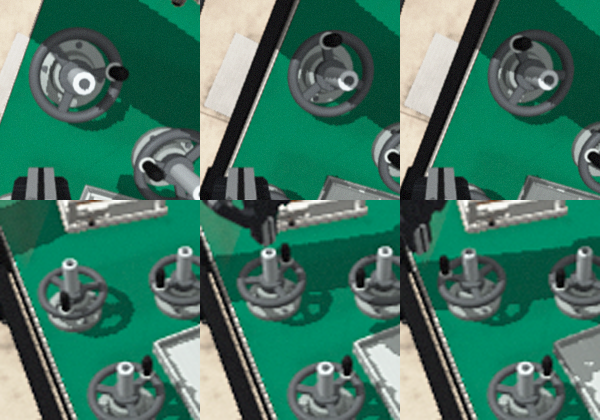

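U1 is free: 1.3 s after release it is still coasting at about 1.4 rad/s, and its foot has not moved. Next is U2.

Call:
drive_tool(
  rows=[
    [[0,0,0.154,0,0,0,0],[0,0,0.154,0,0,0,0],[0,0,0.154,0,0,0,0],[0,0,0.154,0,0,0,0],[0,0,0.154,0,0,0,0],[0,0,0.154,0,0,0,0],[0,0,0,0,0,0,0]],
  ],
)

```text
clock: 7.22
position: [365.6, -255.7, 196.8]
orientation: [[0.528, 0.849, -0.0], [0.849, -0.528, -0.0], [-0.0, -0.0, -1.0]]
contact_force: [0.2, -0.5, 0.3]
width: -0.003
```

```bash
python3 - <<'E'
from h import *
C=np.array([573.2,-229.8,0])
a=np.radians(-32);et=np.array([np.cos(a),np.sin(a),0]);er=np.array([np.sin(a),-np.cos(a),0])
s=(C+31*er-53*et).round(1).tolist()
plan((s[0],s[1],190),(s[0],s[1],54))
E
```

```text
t 7.22 p [ 365.6 -255.7  196.8] yaw_y -31.85 tilt [-0.0003 -0.0003] F [ 0.2 -0.5  0.3] w -0.0
(511.8, -228.0, 190) n 3 each [33.6 36.5  2.2]
(511.8, -228.0, 54) n 3 each [ 0.   0.  45.3]
```

Call:
drive_tool(
  rows=[
    [[0,0,0,33.6,36.5,2,0],[0,0,0,33.6,36.5,2,0],[0,0,0,33.6,36.5,2,0],[0,0,0,0,0,0,0],[0,0,0,0,0,45.5,0],[0,0,0,0,0,45.5,0],[0,0,0,0,0,45.5,0],[0,0,0,0,0,0,0]],
  ],
)

```text
clock: 8.22
position: [508.6, -227.4, 52.0]
orientation: [[0.529, 0.849, -0.007], [0.849, -0.529, 0.002], [-0.001, -0.007, -1.0]]
contact_force: [0.5, -0.6, 1.3]
width: 0.003
```

```bash
python3 -c "
from h import *
plan((511.8,-228,54))"
```

```text
t 8.22 p [ 508.6 -227.4   52. ] yaw_y -31.94 tilt [-0.0067  0.0025] F [ 0.5 -0.6  1.3] w 0.0
(511.8, -228, 54) n 1 each [ 1.1  3.  -2. ]
```

Call:
drive_tool(
  rows=[
    [[0,0,0,0,4,0,0],[0,0,0,0,6,0,0],[0,0,0,0,10,0,0],[0,0,0,0,13,0,0],[0,0,0,0,15,0,0],[0,0,0,0,16,0,0],[0,0,0,0,0,-60,0],[0,0,0,0,-40,-60,0],[0,0,0,0,-50,0,0],[0,0,0,0,-30,0,0],[0,0,0,0,0,0,0]],
  ],
)

```text
clock: 9.6
position: [468.6, -199.9, 167.3]
orientation: [[0.528, 0.849, 0.002], [0.849, -0.528, 0.003], [0.004, 0.0, -1.0]]
contact_force: [-0.3, -0.0, 0.6]
width: 0.002
```

```bash
python3 - <<'E'
from h import *
C=np.array([573.2,-229.8,0]); watch(C,"u2"); plan()
E
```

```text
9.65 [(187, [480.0, 125.0], 47.0, 19.8)]
9.7 [(177, [474.0, 122.0], 47.2, 25.0)]
9.75 [(166, [470.0, 119.0], 47.4, 29.9)]
9.8 [(162, [466.0, 116.0], 47.4, 34.6)]
scene [(24, [342.0, 153.0], 43.9, 27.0)]
side [(32, [340.0, 167.0], 39.8, 27.2)]
t 9.9 p [ 469.6 -202.1  166.6] yaw_y -31.97 tilt [ 0.0006 -0.001 ] F [-0.1  0.1  0.2] w 0.0
```

Call:
drive_tool(
  rows=[
    [[0,0,-0.122,0,0,-5,0],[0,0,-0.122,0,0,-5,0],[0,0,0,0,0,0,0]],
  ],
)

```text
clock: 10.28
position: [469.2, -202.1, 176.7]
orientation: [[0.311, 0.951, 0.001], [0.951, -0.311, -0.0], [-0.0, 0.001, -1.0]]
contact_force: [0.7, 0.5, -0.5]
width: 0.0
```

```bash
python3 - <<'E'
from h import *
print("U2 later"); c=imaging.read_camera("scene"); save(c,"u2l.png"); print(handle(c,np.array([573.2,-229.8])))
C=np.array([440.8,-369,0])
a=np.radians(162);et=np.array([np.cos(a),np.sin(a),0]);er=np.array([np.sin(a),-np.cos(a),0])
s=(C+31*er-53*et).round(1).tolist()
plan((s[0],s[1],170),(s[0],s[1],54))
E
```

```text
U2 later
[(28, [330.0, 152.0], 38.2, 71.4)]
t 10.32 p [ 469.  -201.9  176.4] yaw_y -18.13 tilt [ 0.0003 -0.0002] F [ 0.2  0.4 -1.1] w -0.0
(500.8, -355.9, 170) n 3 each [-45.5  26.1   2.1]
(500.8, -355.9, 54) n 3 each [ 0.  -0.  38.7]
```

U2 is free as well: the same camera shows the handle going from 27° to 71° well after release. U3 still has to be tried.

Call:
drive_tool(
  rows=[
    [[0,0,0,-45.5,26.1,2,0],[0,0,0,-45.5,26.1,2,0],[0,0,0,-45.5,26.1,2,0],[0,0,0,0,0,0,0],[0,0,0,0,0,38.5,0],[0,0,0,0,0,38.5,0],[0,0,0,0,0,38.5,0],[0,0,0,0,0,0,0],[0,0,0,0,0,0,0]],
  ],
)

```text
clock: 11.45
position: [501.6, -355.8, 56.0]
orientation: [[0.309, 0.951, 0.001], [0.951, -0.309, -0.001], [-0.001, 0.001, -1.0]]
contact_force: [-0.6, -0.4, 0.2]
width: -0.002
```

```bash
python3 -c "
from h import *
plan((500.8,-355.9,54))
for n in('scene','side'): print(handle(imaging.read_camera(n),np.array([440.8,-369])))"
```

```text
t 11.45 p [ 501.6 -355.8   56. ] yaw_y -18.0 tilt [ 0.001 -0.001] F [-0.6 -0.4  0.2] w -0.0
(500.8, -355.9, 54) n 1 each [-0.3 -0.7  2. ]
[(34, [313.0, 213.0], 30.5, 14.4)]
[(58, [298.0, 205.0], 30.3, 10.6)]
```

Call:
drive_tool(
  rows=[
    [[0,0,0,0,-4,0,0],[0,0,0,0,-6,0,0],[0,0,0,0,-10,0,0],[0,0,0,0,-13,0,0],[0,0,0,0,-15,0,0],[0,0,0,0,-17,0,0],[0,0,0,0,0,-60,0],[0,0,0,0,40,-60,0],[0,0,0,0,50,0,0],[0,0,0,0,30,0,0],[0,0,0,0,0,0,0]],
  ],
)

```text
clock: 12.92
position: [547.5, -371.2, 165.6]
orientation: [[0.308, 0.951, -0.003], [0.951, -0.308, -0.0], [-0.001, -0.003, -1.0]]
contact_force: [-0.6, -0.3, -1.3]
width: -0.003
```

```bash
python3 - <<'E'
from h import *
C=np.array([440.8,-369,0]); watch(C,"u3"); plan()
w=[cv2.resize(cv2.imread(f"pics/{n}"),(400,250),interpolation=3) for n in("u3_w0.png","u3_w3.png")]
s=[cv2.resize(cv2.imread(f"pics/{n}")[150:260,250:390],None,fx=2.85,fy=2.85,interpolation=2)[:310,:399] for n in("scene1.png","u3_scene.png")]
s=[cv2.resize(x,(400,310)) for x in s]
cv2.imwrite("pics/m3.png",np.vstack([np.hstack(w),np.hstack(s)]))
E
```

```text
12.97 [(254, [177.0, 211.0], 36.9, 126.1)]
13.03 [(255, [179.0, 211.0], 36.8, 125.7)]
13.07 [(253, [179.0, 211.0], 36.7, 125.6)]
13.12 [(250, [180.0, 211.0], 36.7, 125.5)]
scene [(22, [288.0, 214.0], 36.5, 133.1)]
side []
t 13.22 p [ 546.6 -370.9  166.8] yaw_y -18.08 tilt [-0.0008  0.0006] F [ 1.  -0.7  0.9] w -0.0
```

View pics/m3.png

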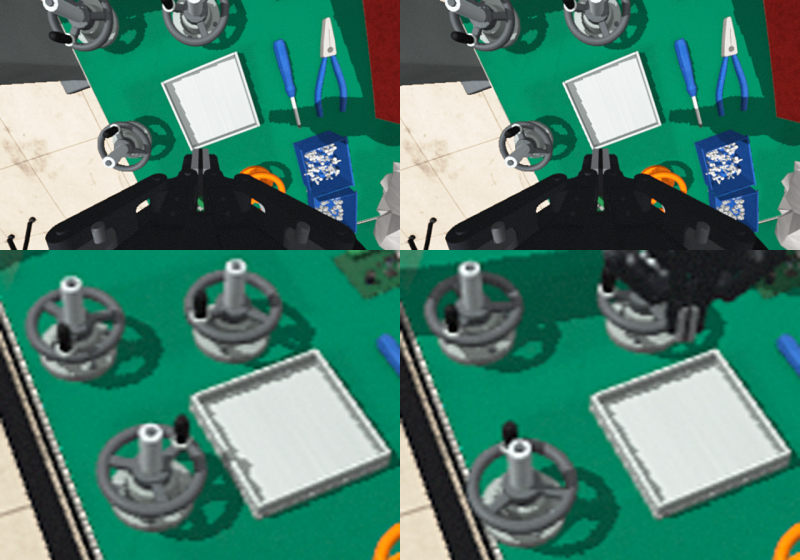

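U3 did not coast, but its foot slid, so I'll measure its new axis and how far the wheel actually turned.

```bash
python3 - <<'E'
from h import *
S=imaging.read_camera("scene"); D=imaging.read_camera("side"); W=imaging.read_camera("wrist")
for c,n in((S,"cs"),(D,"cd"),(W,"cw")): save(c,n+".png")
a=cv2.imread("pics/cs.png")[190:260,265:335]; d=cv2.imread("pics/cd.png")[175:245,245:315]; w=cv2.imread("pics/cw.png")[180:290,140:260]
cv2.imwrite("pics/m4.png",np.hstack([cv2.resize(a,(350,350),interpolation=2)[:,:],cv2.resize(d,(350,350),interpolation=2)])) 
cv2.imwrite("pics/m4.png",np.hstack([cv2.resize(a,(280,280),interpolation=2),cv2.resize(d,(280,280),interpolation=2),cv2.resize(w[:110,:92],(234,280),interpolation=2)]))
E
```

```text
(no output)
```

View pics/m4.png

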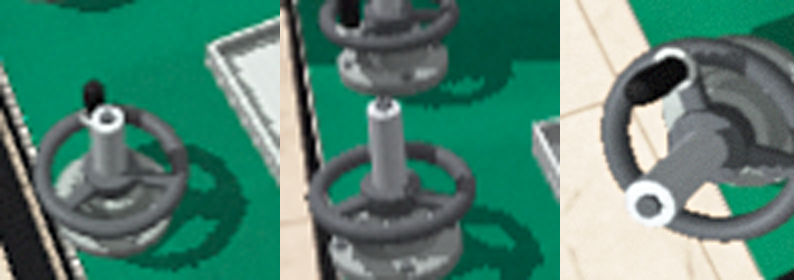

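```bash
python3 - <<'E'
from h import *
S=imaging.read_camera("scene"); D=imaging.read_camera("side"); W=imaging.read_camera("wrist")
for c,p,h in((S,(291.6,219.1),(287.9,212)),(D,(270.9,201.4),None),(W,(175,260.2),(171,216))):
    P=ray(c,[p],92)[0,:2]; print(P.round(1))
    if h: 
        H=ray(c,[h],76)[0,:2];q=H-P;print(" h",H.round(1),np.hypot(*q).round(1),np.degrees(np.arctan2(q[1],q[0])).round())
E
```

```text
[ 413.6 -376.5]
 h [ 415.5 -344.5] 32.1 87.0
[ 413.4 -375.2]
[ 413.7 -374.8]
 h [ 418.6 -339.8] 35.4 82.0
```

U3 slid about 28 mm to (413.6,-375.5) and its wheel turned only about 62°, which is under a quarter turn. I'll push it on gently along the arc, turning the tool with it so the force stays tangential.

Call:
drive_tool(
  rows=[
    [[0,0,-0.105,0,0,0,0],[0,0,-0.105,0,0,0,0],[0,0,0,0,0,0,0]],
  ],
)

```text
clock: 13.9
position: [548.2, -370.9, 167.0]
orientation: [[0.105, 0.994, 0.0], [0.994, -0.105, 0.0], [0.0, 0.0, -1.0]]
contact_force: [0.5, 0.3, -0.5]
width: 0.001
```

```bash
python3 -c "
from h import *
plan((446.3,-345.7,150),(446.3,-345.7,54))"
```

```text
t 13.9 p [ 548.2 -370.9  167. ] yaw_y -6.03 tilt [0.0004 0.0003] F [ 0.5  0.3 -0.5] w 0.0
(446.3, -345.7, 150) n 2 each [  7.2 -52.    8.5]
(446.3, -345.7, 54) n 2 each [-0. -0. 48.]
```

Call:
drive_tool(
  rows=[
    [[0,0,0,7.2,-52,8.5,0],[0,0,0,7.2,-52,8.5,0],[0,0,0,0,0,0,0],[0,0,0,0,0,48,0],[0,0,0,0,0,48,0],[0,0,0,0,0,0,0],[0,0,0,0,0,0,0]],
  ],
)

```text
clock: 14.78
position: [447.4, -347.0, 55.3]
orientation: [[0.104, 0.995, 0.002], [0.995, -0.104, -0.002], [-0.002, 0.002, -1.0]]
contact_force: [0.9, -0.5, 0.1]
width: 0.0
```

Call:
drive_tool(
  rows=[
    [[0,0,0,0,-4,0,0],[0,0,0,0,-4,0,0],[0,0,-0.175,3.1,-6.1,0,0],[0,0,-0.175,3.1,-6.1,0,0],[0,0,0,0,0,0,0],[0,0,0,0,0,0,0]],
  ],
)

```text
clock: 15.52
position: [426.3, -338.8, 54.3]
orientation: [[-0.241, 0.971, 0.001], [0.971, 0.241, -0.0], [-0.0, 0.001, -1.0]]
contact_force: [0.7, -1.2, -0.3]
width: -0.0
```

```bash
python3 - <<'E'
from h import *
C=np.array([413.6,-375.5,0]); plan()
o=bot.get_obs();R=np.array(o["orientation"]);print("C in tool",(R.T@(C-np.array(o["position"]))).round(1))
W=imaging.read_camera("wrist"); print("w",handle(W,C)); save(W,"w5.png")
for n in("scene","side"): c=imaging.read_camera(n); save(c,n+"5.png"); print(n,handle(c,C))
w=cv2.resize(W["pixels"][100:400,100:420,::-1],(320,300)); s=[cv2.resize(cv2.imread(f"pics/{n}")[y:y+75,x:x+60],(240,300),interpolation=2) for n,x,y in(("scene5.png",265,185),("side5.png",245,175))]
cv2.imwrite("pics/m5.png",np.hstack([w]+s))
E
```

```text
t 15.53 p [ 426.3 -338.8   54.3] yaw_y 13.94 tilt [ 0.0006 -0.0002] F [ 0.7 -1.2 -0.3] w -0.0
C in tool [-32.6 -21.2  54.3]
w [(14295, [289.0, 325.0], 6.6, -45.8), (146, [320.0, 258.0], 41.8, 74.2)]
scene [(105, [286.0, 212.0], 39.2, 91.5)]
side [(25, [252.0, 212.0], 41.8, 162.8), (16, [265.0, 204.0], 36.0, 109.0)]
```

View pics/m5.png

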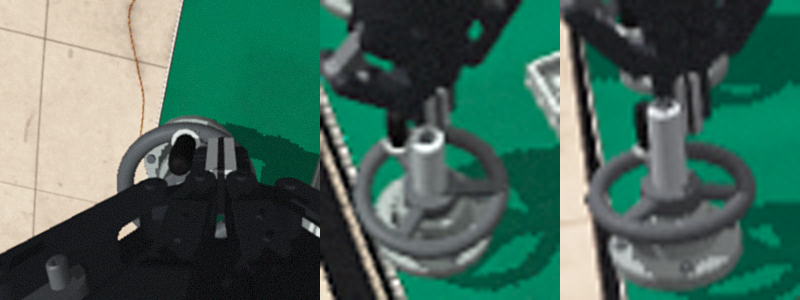

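The foot did not slip (the post is still at (292,219) in the scene view) and the wheel is turning. I'll continue.

Call:
drive_tool(
  rows=[
    [[0,0,-0.175,3.1,-6.1,0,0],[0,0,-0.175,3.1,-6.1,0,0],[0,0,-0.175,3.1,-6.1,0,0],[0,0,-0.175,3.1,-6.1,0,0],[0,0,-0.175,3.1,-6.1,0,0],[0,0,0,0,0,-60,0],[0,0,0,0,0,-50,0],[0,0,0.17,40,0,-20,1],[0,0,0.17,20,20,0,1],[0,0,0,0,0,0,1],[0,0,0,0,0,0,1]],
  ],
)

```text
clock: 17.05
position: [353.0, -297.8, 183.9]
orientation: [[-0.705, 0.709, 0.0], [0.709, 0.705, -0.001], [-0.001, -0.0, -1.0]]
contact_force: [1.0, 0.0, 0.4]
width: 0.853
```

```bash
python3 - <<'E'
from h import *
C=np.array([413.6,-375.5,0]); plan()
for i in range(3):
    W=imaging.read_camera("wrist"); print("w",handle(W,C))
save(W,"w6.png")
for n in("scene","side"): c=imaging.read_camera(n); save(c,n+"6.png"); print(n,handle(c,C))
print(proj(W,[[413.6,-375.5,92]]).round())
w=cv2.resize(W["pixels"][:,:,::-1],(480,300),interpolation=3); s=[cv2.resize(cv2.imread(f"pics/{n}")[y:y+75,x:x+40],(160,300),interpolation=2) for n,x,y in(("scene6.png",270,185),("side6.png",250,175))]
cv2.imwrite("pics/m6.png",np.hstack([w]+s))
E
```

```text
t 17.05 p [ 353.  -297.8  183.9] yaw_y 44.83 tilt [ 0.0001 -0.0006] F [1.  0.  0.4] w 0.85
w [(193, [299.0, 255.0], 37.8, 151.3), (30, [333.0, 289.0], 24.9, 35.7), (16, [312.0, 259.0], 30.8, 129.6)]
w [(196, [299.0, 254.0], 37.9, 151.1), (32, [334.0, 288.0], 25.6, 37.2), (14, [312.0, 259.0], 31.2, 129.8)]
w [(195, [299.0, 255.0], 37.8, 151.2), (29, [333.0, 289.0], 25.0, 34.4), (13, [313.0, 259.0], 31.3, 129.2)]
scene [(36, [276.0, 226.0], 34.4, 161.9)]
side [(82, [255.0, 212.0], 36.1, 164.7)]
[[309. 301.]]
```

View pics/m6.png

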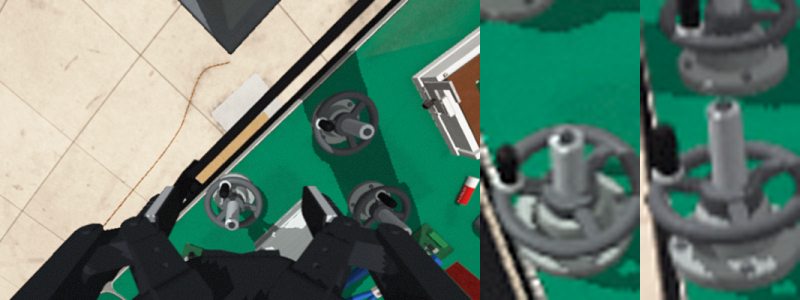

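U3 is confirmed as the binder. Its handle stands still at about 152°, some 130° from its start, exactly where the finger left it, and the post is at (309,300) in the wrist view as predicted. Now I grasp it.

```bash
python3 -c "
from h import *
plan((413.6,-375.5,160),(413.6,-375.5,56),step=45)"
```

```text
t 17.3 p [ 352.7 -298.   183.6] yaw_y 44.72 tilt [-0.0007 -0.0002] F [-0.5  0.3 -0.6] w 1.0
(413.6, -375.5, 160) n 3 each [-32.7  -3.7   7.9]
(413.6, -375.5, 56) n 3 each [-0.   0.  34.7]
```

Call:
drive_tool(
  rows=[
    [[0,0,0,-32.7,-3.7,7.9,0.8],[0,0,0,-32.7,-3.7,7.9,0.8],[0,0,0,-32.7,-3.7,7.9,0.8],[0,0,0,0,0,0,0.8],[0,0,0,0,0,0,0.8]],
  ],
  force=50,
)

```text
clock: 17.92
position: [413.1, -374.6, 159.7]
orientation: [[-0.704, 0.711, -0.001], [0.711, 0.704, 0.001], [0.002, -0.0, -1.0]]
contact_force: [-1.3, 0.4, 0.3]
width: 0.801
```

```bash
python3 -c "
from h import *
plan((413.6,-375.5,56),step=36)
c=imaging.read_camera('wrist'); save(c,'w7.png'); print(proj(c,[[413.6,-375.5,92],[413.6,-375.5,50]]))"
```

```text
t 17.93 p [ 413.1 -374.6  159.7] yaw_y 44.72 tilt [-0.0013  0.0009] F [-1.3  0.4  0.3] w 0.8
(413.6, -375.5, 56) n 3 each [-0.4 -0.1 34.6]
[[320.32918209 215.14820925]
 [320.40825646 200.1323326 ]]
```

View pics/w7.png

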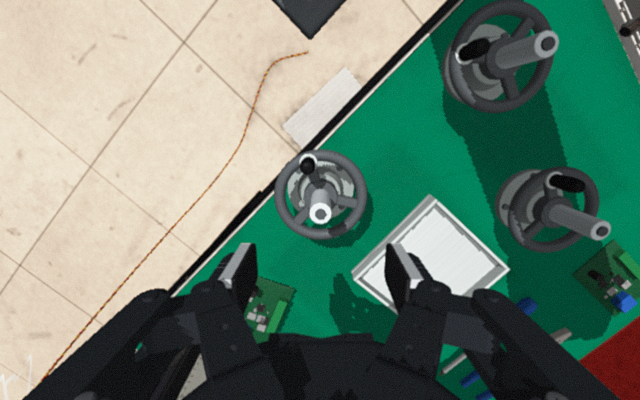

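The post is at (320,213), centred between the jaws, and the handle is clear to one side. I'll descend and close.

Call:
drive_tool(
  rows=[
    [[0,0,0,-0.5,0,35,0.8],[0,0,0,0,0,35,0.8],[0,0,0,0,0,34,0.8],[0,0,0,0,0,0,0.8],[0,0,0,0,0,0,0],[0,0,0,0,0,0,0],[0,0,0,0,0,0,0],[0,0,0,0,0,0,0],[0,0,0,0,0,0,0],[0,0,0,0,0,0,0]],
  ],
  force=50,
)

```text
clock: 19.23
position: [414.5, -376.0, 57.4]
orientation: [[-0.704, 0.711, 0.002], [0.711, 0.704, -0.001], [-0.002, 0.0, -1.0]]
contact_force: [-1.3, -0.8, 6.4]
width: 0.197
```

Call:
drive_tool(
  rows=[
    [[0,0,0,0,0,-8,0],[0,0,0,0,0,-20,0],[0,0,0,0,0,-22,0],[0,0,0,0,0,0,0],[0,0,0,0,0,0,0]],
  ],
)

```text
clock: 19.85
position: [413.5, -374.1, 105.0]
orientation: [[-0.704, 0.71, -0.002], [0.71, 0.704, 0.002], [0.003, -0.0, -1.0]]
contact_force: [-0.4, 0.4, -5.9]
width: 0.195
```

```bash
python3 -c "
from h import *
plan((571,-359.5,106),(571,-359.5,61),step=30)
S=imaging.read_camera('scene');D=imaging.read_camera('side');W=imaging.read_camera('wrist')
save(S,'s8.png');save(D,'d8.png');save(W,'w8.png')"
```

```text
t 19.85 p [ 413.5 -374.1  105. ] yaw_y 44.77 tilt [-0.0019  0.0018] F [-0.4  0.4 -5.9] w 0.19
(571, -359.5, 106) n 6 each [-16.8  20.4  -0.2]
(571, -359.5, 61) n 2 each [-0.1  0.  22.5]
```

The unit is held: width is 0.195, which fits an 18 mm post, and the load is about 6 N. I'll carry it to the tray.

Call:
drive_tool(
  rows=[
    [[0,0,0,-8,10,0,0],[0,0,0,-16,19,0,0],[0,0,0,-17,21,0,0],[0,0,0,-17,21,0,0],[0,0,0,-17,21,0,0],[0,0,0,-16,19,0,0],[0,0,0,-10,11.5,0,0],[0,0,0,0,0,0,0],[0,0,0,0,0,0,0],[0,0,0,0,0,0,0]],
  ],
)

```text
clock: 21.25
position: [570.9, -361.3, 106.2]
orientation: [[-0.703, 0.711, -0.001], [0.711, 0.703, 0.0], [0.001, -0.001, -1.0]]
contact_force: [-0.0, -0.4, -7.1]
width: 0.196
```

```bash
python3 - <<'E'
from h import *
plan((571,-359.5,62),step=20)
S=imaging.read_camera('scene');D=imaging.read_camera('side')
save(S,'s9.png');save(D,'d9.png')
cv2.imwrite("pics/m9.png",np.hstack([cv2.resize(cv2.imread(f"pics/{n}")[y:y+120,x:x+130],(390,360),interpolation=2) for n,x,y in(("s9.png",280,140),("d9.png",275,140))]))
E
```

```text
t 21.25 p [ 570.9 -361.3  106.2] yaw_y 44.65 tilt [-0.0009  0.0001] F [-0.  -0.4 -7.1] w 0.2
(571, -359.5, 62) n 3 each [ 0.4  0.5 14.7]
```

View pics/m9.png

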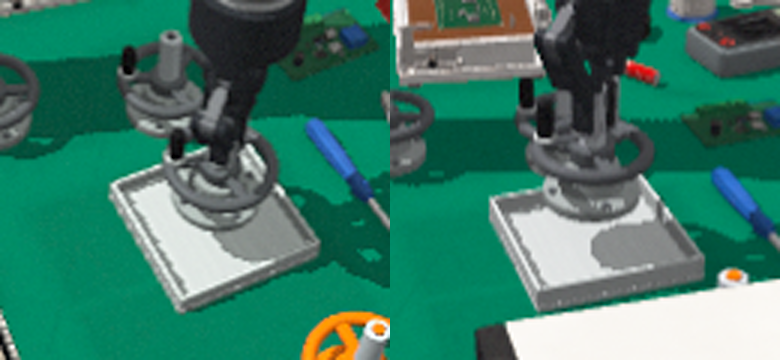

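The unit hangs upright over the tray, so I'll lower it slowly.

Call:
drive_tool(
  rows=[
    [[0,0,0,0.4,1,15,0],[0,0,0,0.4,0,14,0],[0,0,0,0,0,8,0],[0,0,0,0,0,4,0],[0,0,0,0,0,1.5,0],[0,0,0,0,0,1,0],[0,0,0,0,0,0,0],[0,0,0,0,0,0,0]],
  ],
)

```text
clock: 22.35
position: [572.6, -359.5, 63.0]
orientation: [[-0.704, 0.71, 0.001], [0.71, 0.704, -0.0], [-0.0, 0.0, -1.0]]
contact_force: [0.0, 0.5, -6.1]
width: 0.195
```

Call:
drive_tool(
  rows=[
    [[0,0,0,0,0,1,0],[0,0,0,0,0,0.7,0],[0,0,0,0,0,0.5,0],[0,0,0,0,0,0,0],[0,0,0,0,0,0,0]],
  ],
)

```text
clock: 22.98
position: [572.5, -359.6, 61.5]
orientation: [[-0.704, 0.71, 0.001], [0.71, 0.704, 0.0], [-0.0, 0.001, -1.0]]
contact_force: [-3.6, 2.1, 6.4]
width: 0.198
```

The wrist force went from -6 N to +6 N, so the unit is seated. Release and retreat.

Call:
drive_tool(
  rows=[
    [[0,0,0,0,0,0,0.35],[0,0,0,0,0,0,0.7],[0,0,0,0,0,0,0.7],[0,0,0,0,0,0,0.7],[0,0,0,0,0,-20,0.7],[0,0,0,0,0,-40,0.7],[0,0,0,0,0,-50,0.7],[0,0,0,30,-30,0,0.7],[0,0,0,30,-30,0,0.7],[0,0,0,30,-30,0,0.7],[0,0,0,0,0,0,0.7]],
  ],
)

```text
clock: 24.35
position: [441.8, -360.1, 172.2]
orientation: [[-0.7, 0.714, 0.001], [0.714, 0.7, -0.0], [-0.001, 0.001, -1.0]]
contact_force: [0.5, 0.0, 0.9]
width: 0.7
```

```bash
python3 - <<'E'
from h import *
plan()
S=imaging.read_camera('scene');D=imaging.read_camera('side')
save(S,'s10.png');save(D,'d10.png')
cv2.imwrite("pics/m10.png",np.hstack([cv2.resize(cv2.imread(f"pics/{n}")[y:y+120,x:x+130],(390,360),interpolation=2) for n,x,y in(("s10.png",255,140),("d10.png",250,140))]))
E
```

```text
t 24.35 p [ 441.8 -360.1  172.2] yaw_y 44.45 tilt [ 0.0008 -0.    ] F [0.5 0.  0.9] w 0.7
```

View pics/m10.png

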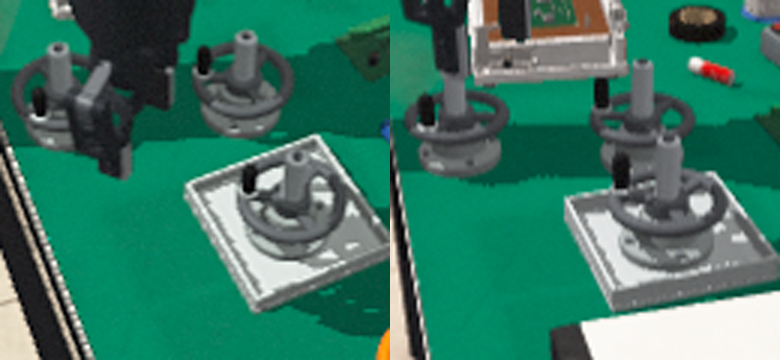

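The unit stands upright inside the tray. U1's and U2's posts look a few pixels off their first positions, so I'll measure that.

```bash
python3 - <<'E'
from h import *
S=imaging.read_camera('scene');D=imaging.read_camera('side')
f=lambda x,y,ox,oy:[x/3+ox-.33,y/3+oy-.33]
print("scene U1,U2,U3",ray(S,[f(57,47,255,140),f(246,37,255,140),f(299,157,255,140)],92)[:,:2].round(1).tolist(),"U3@96",ray(S,[f(299,157,255,140)],96)[:,:2].round(1))
print("side U2,U3",ray(D,[f(253,64,250,140),f(279,139,250,140)],92)[:,:2].round(1).tolist())
E
```

```text
scene U1,U2,U3 [[436.7, -178.4], [588.1, -224.4], [573.7, -357.7]] U3@96 [[ 572.  -360.4]]
side U2,U3 [[587.9, -225.4], [573.4, -350.7]]
```

The binder sits within about 3 mm of the tray's middle. The spins nudged the free units, though: U1 by about 19 mm and U2 by about 15 mm. There is plenty of time, so I'll slide each back by its post without lifting it. First I turn clear of the handles and take a close measurement.

Call:
drive_tool(
  rows=[
    [[0,0,0.168,0,0,-10,0.6],[0,0,0.168,0,0,-10,0.6],[0,0,0.168,0,0,-10,0.6],[0,0,0.168,0,0,0,0.6],[0,0,0.168,0,0,0,0.6],[0,0,0.168,0,0,0,0.6],[0,0,0.168,0,0,0,0.6],[0,0,0.168,0,0,0,0.6],[0,0,0.168,0,0,0,0.6],[0,0,0,0,0,0,0.6]],
  ],
)

```text
clock: 25.8
position: [446.4, -358.5, 200.3]
orientation: [[0.665, 0.747, -0.001], [0.747, -0.665, -0.001], [-0.001, 0.0, -1.0]]
contact_force: [0.9, 0.6, 0.6]
width: 0.601
```

```bash
cat > circ.py <<'E'
from h import *
def post(c,guess,tag):
    "centre of the bright ring (post top) near the guess"
    u,v=proj(c,[[guess[0],guess[1],92]])[0]
    p=c["pixels"]; x0,y0=int(u)-25,int(v)-25
    if x0<0 or y0<0 or x0>590 or y0>350: return print(tag,"out of view")
    k=p[y0:y0+50,x0:x0+50]; m=((k.min(2)>215)).astype(np.uint8)
    n,l,s,ce=cv2.connectedComponentsWithStats(m)
    for i in range(1,n):
        if s[i,4]>8: 
            box=(s[i,0]+s[i,2]/2-.5+x0,s[i,1]+s[i,3]/2-.5+y0)
            print(tag,s[i,2:].tolist(),np.round(box),ray(c,[box],92)[0,:2].round(1))
E
python3 - <<'E'
from circ import *
plan()
for n in("wrist","scene","side"):
    c=imaging.read_camera(n); save(c,n+"11.png")
    post(c,(436,-180),n+" U1"); post(c,(588,-225),n+" U2")
    print(handle(c,np.array([436.5,-180])),handle(c,np.array([588,-225])))
cv2.imwrite("pics/m11.png",np.hstack([cv2.resize(cv2.imread("pics/wrist11.png"),(480,300),interpolation=3)]+[cv2.resize(cv2.imread("pics/scene11.png")[140:215,255:335],(320,300),interpolation=2)]))
E
```

```text
t 25.8 p [ 446.4 -358.5  200.3] yaw_y -41.66 tilt [-0.0007 -0.0009] F [0.9 0.6 0.6] w 0.6
wrist U1 [20, 23, 232] [164.  47.] [ 436.6 -179. ]
wrist U1 [4, 6, 12] [140.  68.] [ 410.  -175.4]
wrist U2 out of view
[(232, [183.0, 95.0], 34.4, -135.6), (82, [183.0, 23.0], 26.2, 36.0), (41, [205.0, 71.0], 24.5, -75.1)] []
scene U2 [4, 3, 10] [344. 130.] [ 641.  -156.5]
[(217, [283.0, 157.0], 29.8, 28.1), (24, [268.0, 173.0], 37.5, -135.6)] [(196, [325.0, 159.0], 27.6, 156.5)]
side U1 [5, 14, 47] [278. 142.] [471.5 -67.1]
side U2 [3, 9, 16] [321. 139.] [589.9 -80.9]
[(26, [262.0, 174.0], 32.8, -141.5)] [(44, [320.0, 171.0], 34.5, 168.2)]
```

View pics/m11.png

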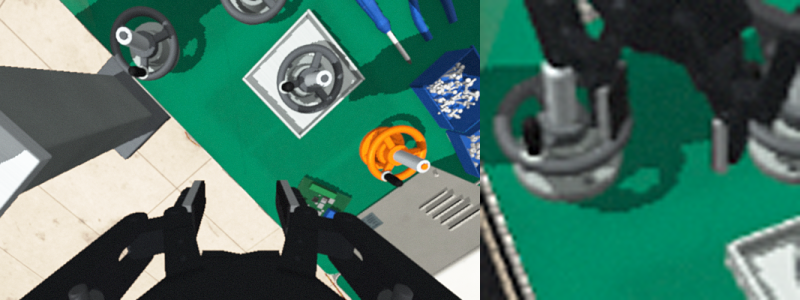

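U1 is at (436.6,-179) with its handle at -136°, so the jaws are square to the handle.

```bash
python3 -c "
from h import *
plan((436.6,-179,165),(436.6,-179,58),(432.3,-196.6,58),step=48)"
```

```text
t 25.95 p [ 445.7 -358.7  200.4] yaw_y -41.7 tilt [-0.     -0.0001] F [-0.2  0.1 -0.7] w 0.6
(436.6, -179, 165) n 4 each [ 32.  -31.6   8.9]
(436.6, -179, 58) n 3 each [ 0.  -0.  35.7]
(432.3, -196.6, 58) n 1 each [-16.    8.5   0. ]
```

Call:
drive_tool(
  rows=[
    [[0,0,0,32,-31.6,9,0.6],[0,0,0,32,-31.6,9,0.6],[0,0,0,32,-31.6,9,0.6],[0,0,0,32,-31.6,9,0.6],[0,0,0,0,0,0,0.6],[0,0,0,0,0,0,0.6],[0,0,0,0,0,0,0.6]],
  ],
)

```text
clock: 26.82
position: [436.7, -180.7, 165.0]
orientation: [[0.669, 0.743, 0.001], [0.743, -0.669, -0.001], [0.0, 0.001, -1.0]]
contact_force: [-0.8, 0.1, -0.3]
width: 0.6
```

```bash
python3 - <<'E'
from circ import *
c=imaging.read_camera("wrist"); save(c,"w12.png"); post(c,(436.6,-179),"U1"); post(c,(588,-225),"U2"); print(handle(c,np.array([436.6,-179])),handle(c,np.array([588,-225])))
plan((436.6,-179,58),(432.3,-196.6,58),step=48)
E
```

```text
U1 [7, 23, 92] [297. 195.] [ 431.4 -158. ]
U1 [22, 20, 240] [318. 208.] [ 436.4 -177.7]
U1 [8, 11, 22] [312. 226.] [ 422.1 -185. ]
U2 [4, 6, 17] [534. 144.] [ 593.  -249.8]
[(186, [316.0, 234.0], 32.5, -138.9)] [(322, [447.0, 132.0], 37.2, 149.9), (33, [501.0, 89.0], 27.2, 40.3)]
t 26.88 p [ 436.6 -180.7  164.9] yaw_y -42.0 tilt [ 0.0009 -0.0007] F [-0.3  0.4 -0.2] w 0.6
(436.6, -179, 58) n 3 each [ 0.4 -0.4 35.6]
(432.3, -196.6, 58) n 1 each [-16.    8.6   0. ]
```

Call:
drive_tool(
  rows=[
    [[0,0,0,0.7,-0.7,36,0.6],[0,0,0,0.7,-0.7,36,0.6],[0,0,0,0,0,35,0.6],[0,0,0,0,0,0,0.6],[0,0,0,0,0,0,0],[0,0,0,0,0,0,0],[0,0,0,0,0,0,0],[0,0,0,0,0,0,0],[0,0,0,0,0,0,0]],
  ],
  force=20,
)

```text
clock: 28.0
position: [437.8, -178.2, 58.8]
orientation: [[0.668, 0.744, 0.003], [0.744, -0.668, -0.001], [0.001, 0.003, -1.0]]
contact_force: [0.6, -2.2, 7.3]
width: 0.202
```

Call:
drive_tool(
  rows=[
    [[0,0,0,-4,2.1,0,0],[0,0,0,-5,2.7,0,0],[0,0,0,-5,2.7,0,0],[0,0,0,-3,1.5,0,0],[0,0,0,0,0,0,0],[0,0,0,0,0,0,0]],
  ],
)

```text
clock: 28.75
position: [434.8, -191.9, 59.1]
orientation: [[0.666, 0.746, 0.004], [0.746, -0.666, 0.008], [0.008, -0.002, -1.0]]
contact_force: [2.8, 10.3, 15.8]
width: 0.201
```

Call:
drive_tool(
  rows=[
    [[0,0,0,-2.5,0.5,-0.8,0],[0,0,0,-2,0.5,0,0],[0,0,0,0,0,0,0],[0,0,0,0,0,0,0.35],[0,0,0,0,0,0,0.6],[0,0,0,0,0,0,0.6],[0,0,0,0,0,-35,0.6],[0,0,0,0,0,-45,0.6],[0,0,0,0,0,-45,0.6],[0,0,0.16,0,0,0,0.6],[0,0,0.16,0,0,0,0.6],[0,0,0.16,0,0,0,0.6]],
  ],
)

```text
clock: 30.25
position: [429.1, -199.9, 183.3]
orientation: [[0.938, 0.347, -0.0], [0.347, -0.938, 0.0], [0.0, -0.0, -1.0]]
contact_force: [-0.1, 0.1, 0.8]
width: 0.598
```

Call:
drive_tool(
  rows=[
    [[0,0,0.16,0,0,0,0.6],[0,0,0,0,0,0,0.6],[0,0,0,0,0,0,0.6]],
  ],
)

```text
clock: 30.62
position: [429.3, -199.9, 183.2]
orientation: [[0.98, 0.201, -0.0], [0.201, -0.98, 0.0], [-0.0, -0.0, -1.0]]
contact_force: [0.6, -1.0, 0.7]
width: 0.603
```

```bash
python3 - <<'E'
from circ import *
c=imaging.read_camera("wrist"); save(c,"w13.png"); post(c,(433,-195),"U1"); post(c,(588,-225),"U2"); print(handle(c,np.array([588,-225])))
plan((588,-225,165),step=48)
E
```

```text
U1 [34, 19, 318] [308. 198.] [ 432.  -187.4]
U1 [6, 10, 17] [328. 212.] [ 422.6 -206.9]
U2 out of view
[(245, [360.0, 54.0], 36.6, 150.8), (20, [379.0, 45.0], 22.2, 169.9)]
t 30.68 p [ 429.4 -199.9  183.2] yaw_y -78.46 tilt [-0.      0.0003] F [-0.6 -0.8  0.6] w 0.6
(588, -225, 165) n 4 each [37.6 14.1  4.6]
```

Call:
drive_tool(
  rows=[
    [[0,0,0,37.6,14.1,4.6,0.6],[0,0,0,37.6,14.1,4.6,0.6],[0,0,0,37.6,14.1,4.6,0.6],[0,0,0,37.6,14.1,4.6,0.6],[0,0,0,0,0,0,0.6],[0,0,0,0,0,0,0.6],[0,0,0,0,0,0,0.6]],
  ],
)

```text
clock: 31.55
position: [587.0, -225.5, 165.2]
orientation: [[0.98, 0.198, -0.0], [0.198, -0.98, 0.001], [0.0, -0.001, -1.0]]
contact_force: [-0.4, 0.5, 0.0]
width: 0.597
```

```bash
python3 - <<'E'
from circ import *
c=imaging.read_camera("wrist"); save(c,"w14.png"); post(c,(588,-225),"U2"); print(handle(c,np.array([588,-225])))
plan((588,-225,59),(573.2,-229.8,59),step=48)
c=imaging.read_camera("scene");post(c,(432,-196),"sU1"); save(c,"s14.png")
E
```

```text
U2 [6, 9, 26] [298. 197.] [ 594.2 -204.8]
U2 [22, 20, 234] [318. 208.] [ 588.8 -222. ]
[(176, [296.0, 226.0], 33.6, 148.4)]
t 31.6 p [ 587.2 -225.4  165.2] yaw_y -78.6 tilt [0.0003 0.0008] F [0.4 0.6 0.9] w 0.6
(588, -225, 59) n 3 each [ 0.3 -0.  35.4]
(573.2, -229.8, 59) n 1 each [-15.5   1.8  -0. ]
```

Call:
drive_tool(
  rows=[
    [[0,0,0,1,-1,35.5,0.6],[0,0,0,0.5,-1,35.5,0.6],[0,0,0,0,0,34.5,0.6],[0,0,0,0,0,0,0.6],[0,0,0,0,0,0,0],[0,0,0,0,0,0,0],[0,0,0,0,0,0,0],[0,0,0,0,0,0,0],[0,0,0,0,0,-1,0]],
  ],
  force=20,
)

```text
clock: 32.78
position: [589.9, -223.0, 61.1]
orientation: [[0.98, 0.199, 0.002], [0.199, -0.98, -0.0], [0.002, 0.001, -1.0]]
contact_force: [1.4, 0.1, -1.7]
width: 0.2
```

Call:
drive_tool(
  rows=[
    [[0,0,0,-4,1,0,0],[0,0,0,-5,1,0,0],[0,0,0,-5,1,0,0],[0,0,0,-3,0.6,0,0],[0,0,0,0,0,0,0],[0,0,0,0,0,0,0]],
  ],
)

```text
clock: 33.52
position: [574.3, -229.9, 61.1]
orientation: [[0.98, 0.199, 0.002], [0.199, -0.98, -0.0], [0.002, 0.0, -1.0]]
contact_force: [4.2, 2.8, 5.4]
width: 0.208
```

Call:
drive_tool(
  rows=[
    [[0,0,0,0,0,0,0.35],[0,0,0,0,0,0,0.6],[0,0,0,0,0,0,0.6],[0,0,0,0,0,-30,0.6],[0,0,0,0,0,-50,0.6],[0,0,0,0,0,-60,0.6],[0,0,0,0,0,-60,0.6],[0,0,0,-20,-50,-20,0.6],[0,0,0,-20,-50,0,0.6],[0,0,0,-20,-50,0,0.6],[0,0,0,0,0,0,0.6],[0,0,0,0,0,0,0.6]],
  ],
)

```text
clock: 35.02
position: [484.7, -95.1, 280.5]
orientation: [[0.98, 0.199, 0.001], [0.199, -0.98, -0.0], [0.0, 0.0, -1.0]]
contact_force: [-0.4, -1.1, 0.7]
width: 0.596
```

```bash
python3 - <<'E'
from h import *
plan()
S=imaging.read_camera('scene');D=imaging.read_camera('side')
save(S,'s15.png');save(D,'d15.png')
cv2.imwrite("pics/m15.png",np.hstack([cv2.resize(cv2.imread(f"pics/{n}")[y:y+120,x:x+130],(390,360),interpolation=2) for n,x,y in(("s15.png",255,140),("d15.png",250,140))]))
E
```

```text
t 35.02 p [484.7 -95.1 280.5] yaw_y -78.53 tilt [ 0.0005 -0.    ] F [-0.4 -1.1  0.7] w 0.6
```

View pics/m15.png

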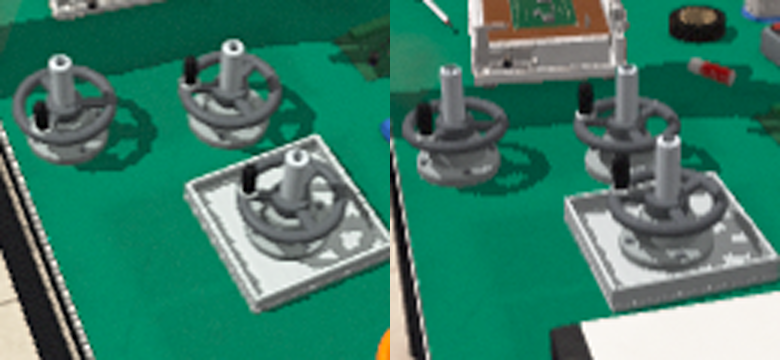

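All three units stand upright. U1 at (275,160) and U2 at (332,155) in the scene view are back on their first pixels, the binder is in the tray, and the gripper is clear. Handing in.

```bash
python3 -c "
from cell import bot
print(bot.finish_job())"
```

```text
the job is handed in; nothing more can be done
None
```

The binding unit is upright in the steel tray, and I handed the job in at about 35 s of the 64 s limit. `finish_job()` gave no verdict, so the results below are from my own checks.

**Spin test:** I pushed all three grey wheels. The orange look-alike was left alone.
- **The two units nearest the jig:** these coasted well after release, one still at about 1.4 rad/s after 1.3 s.
- **The unit nearest the camera:** this one stopped dead, so it is the binder. My first push slid its foot about 28 mm and turned the wheel only about 62°. A slower second push took it to about 130° in total, and it again stood still on release.

**Placing:** I lifted the binder by its post and lowered it until the wrist force showed contact, then released it. The last pictures show it upright, within about 3 mm of the tray's middle.

**What did not go cleanly:**
- **Free units moved:** the spins shifted the two free units about 19 mm and 15 mm. I gripped each post and slid it back without lifting. In the final pictures both match their first positions to about a pixel, roughly 2–3 mm.
- **Sliding force:** the wrist force rose to about 19 N while sliding the first one back.
- **Pictures viewed:** I used 15, against the budget of 10 with one or two extra allowed.

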